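# Clamp the plaster mould with the cross knob

### The job

Close the plaster mould: put the four-armed cross knob on the threaded post standing out of the mould and, pressing lightly, turn it backwards (anticlockwise from above) until it has ridden up the thread's edge and drops into the thread with a click, even if it seems to sit in the thread at once. Then turn it forwards until it is snug down on the steel washer, and let go. Never force it, and leave the other things on the bench where they are.

Things in the scene. Friction and masses are not known exactly. Their poses are not given: they have to be found in the camera images.
- knob: Black plastic cross knob, 56 mm tall, about 0.16 kg, standing mouth down. Lower 36 mm: round skirt, 52 mm across. Upper 20 mm: four arms at right angles along its x and y axes, flat ends 18 mm wide, 60 mm from end to end: the grip. Origin: centre of the skirt's underside; z up. Inside, 5 mm above the underside, three steel lugs point inwards (25.6 mm circle).
- knob_top (a point): Centre of the knob's top face, 56 mm above its underside.
- mould: Fixed: white two-part plaster mould, 140 x 120 mm, on a 170 x 150 mm plywood base, with a steel washer (72 mm across, its top 94 mm above the bench) and a steel post standing out of its middle. Origin: centre of the underside; z up.
- washer_top (a point): Centre of the washer's top face, on the post's axis; z up. Set on the post, the knob rests with its underside 6 to 14 mm above the washer. Turned back it rides up 3.8 mm a rad to 13.4 mm, then drops about 7 mm, to 6 to 8 mm: the click. From there about 2 rad forwards bring it onto the washer, where turning stiffens: snug at about 0.2 N m, too much from 0.6 N m.
- post: Fixed steel post: 22 mm core, coned tip 27 mm above the washer, triple right-hand thread, 35 mm over the ridges, lead 24 mm a turn. Entries 120 deg apart, angle not given, each guarded by a tooth: forwards it jams the knob; backwards, a steep ramp (0.7 mm per mm) lifts the knob out of the entry, with a false drop of 3 mm behind. Origin: on the axis, level with the washer's top.
- round_knob: Bystander: plain round black knob without arms, 60 mm across, 40 mm tall. Origin: centre of its underside.
- figure: Bystander: small white plaster figure, 60 mm across, 120 mm tall. Origin: centre of its underside.
- loop_tool: Bystander: wooden clay tool with a wire loop, 165 mm long, 13 mm thick, lying along its x. Origin: underside, near its middle.
- shaping_stick: Bystander: dark wooden shaping stick, 170 mm long, 12 mm thick, lying along its x. Origin: underside, near its middle.
- spatula: Bystander: plaster spatula, 280 mm long, blade 65 mm wide, lying along its x, handle to -x. Origin: underside of its middle.
- wash_brush: Bystander: flat brush, 200 mm long, 42 mm wide, lying along its x, handle to -x. Origin: underside of its middle.
- clay_block: Bystander: grey block of clay, 60 x 45 x 30 mm. Origin: centre of its underside.
There are look-alikes about, which are no part of the job. What is shaped like the knob but green is not meant. Leave any yellow look-alike of the mould alone.

How it is judged:
On the way, in this order (a step that is already met when the one before it is completed fails the run):
1. the knob, on the post, has ridden on the ridges to near their top (horizontal distance between knob and washer_top below 0.004 m and z of knob in the frame of washer_top between 0.0115 and 0.018 m and contact force between knob and post above 0.3 N), for 0.02 s.
2. from there it has dropped into a thread entry (horizontal distance between knob and washer_top below 0.003 m and z of knob in the frame of washer_top below 0.0078 m), for 0.1 s.
At the end, for the whole second after the job is handed in: The knob is screwed down on the washer (underside within 1 mm of its top, within 3 mm of its axis, upright within 0.05 rad), snug (presses on it with more than 4 N), released and still (z of knob in the frame of washer_top below 0.001 m and horizontal distance between knob and washer_top below 0.003 m and angle between knob's own z axis and vertical below 0.05 rad and contact force between knob and mould above 4 N and linear speed of knob below 0.01 m/s); the robot touches nothing.
It fails at once if the mould is crushed: the knob presses on it with more than 60 N (contact force between knob and mould above 60 N).
It fails at once if the thread is forced: more than 60 N between knob and post (contact force between knob and post above 60 N).
It fails at once if another thing on the bench is shifted by more than 30 mm (distance of any of round_knob, figure, loop_tool, shaping_stick, spatula, wash_brush, clay_block from where it was at the start of the episode above 0.03 m).
It also fails if it takes over 72 s, if anything falls off the work surface, if the arm or the gripper's body presses on something with over 40 N, if the wrist force passes 120 N, or if a joint passes its speed limit or range.

### The arm

A 7-joint arm with a two-finger parallel gripper is mounted at the origin on the work surface. World frame = base frame: x ahead of the robot, y to its left, z up, the work surface at z = 0. Lengths are in m, angles in rad, forces in N, time in s.
With the tool pointing down it reaches from about 0.425 to 0.8 m from the base axis. Payload 8.3 kg.
Tool frame: the origin (TCP) lies where the fingers leave the gripper's body, on its centre line; the fingertips stand 73 mm ahead of it and the grasp point (between the pads) lies 54 mm ahead of it (robot.pinch_z is the distance from the TCP to the grasp point, in m); z points along the fingers, y is the line along which they close (so a half turn about z gives the same grasp; the last joint's range is limited). The gripper opens to 85 mm and grips with 20 to 120 N. Pads are 22 mm wide; open, the fingers measure 114 mm over their backs; the gripper's body (76 mm by 85 mm) begins 54 mm behind the grasp point. The pads swing forward as they close: fully open they stand 13 mm farther back than shut.
Start: joints at [-1.294, 0.383, 0.016, 1.37, -0.006, 1.388, -0.046], TCP at [0.208, 0.589, 0.304] pointing down, gripper open.
Joint ranges: [-2.95, 2.95], [-0.25, 2.06], [-1.52, 1.56], [0.18, 2.33], [-1.44, 4.58], [0.02, 2.06], [-3.01, 3.01]. Speed limits (rad/s): [2.39, 2.39, 3.01, 3.01, 3.14, 3.14, 3.14].

### API

Orientations are given as a unit quaternion [w, x, y, z].
In Python, from bench import robot, optics, job gives the robot as it stands.
- The arm moves only by the shell command python3 -m pendant 'ROWS' [OPENING] [FORCE]. ROWS is a JSON list of rows, 1 to 5 of them, each an object with the fields x, y, z (the shift in m), twist (a turn about the tool's z in rad); a field left out counts as zero; each row is the pose to reach, as a shift and turn from the pose commanded when the command began, along the tool's axes at that moment; what a row does not reach only later rows make up. A row lasts 1/8 s, in which the tool goes at most 0.0625 m and 0.188 rad, less where a joint would pass 70% of its speed; a pose out of reach is approached as far as the arm can. OPENING is the opening from 0.0 (shut) to 1.0 (fully open), set as the command begins (- or left out keeps the last). The fingers move at their own pace and stop on an object; FORCE is the grip in N (left out, the last holds). Time passes only in rows, so rows that do not move let the fingers close. It prints the time, the measured TCP pose, the force, the opening and the grip force at its end. Input that does not fit is refused with a message, and nothing moves.
- robot.state(): the state, without advancing time (a new reading comes with each control period).
- optics.capture(name): name is "scene" or "top" or "wrist"; returns a dict with "img" (480x640x3 uint8, blue, green, red), "z_map" (480x640 float32, m along the optical axis (not along the pixel's ray), 0 where there is no reading), "intrinsics" (3x3 intrinsics, pixels), "camera_from_world" (4x4, takes a point from world to camera coordinates). Camera axes: x right, y up, looking along -z (the intrinsics and any distortion apply to the point x, -y, -z); pixel columns grow to the right and rows downward; lengths in m; the calibration is good to about 2 mm. A picture is of the moment at which its call begins.
- job.finish_job(): hands the job in; it is judged then, once.
The state is a dict: "clock": time; "qpos": joint angles; "joint_velocities": joint speeds; "tau": joint torques, N m; "ee_pos": TCP position; "tcp_rot": TCP orientation; "ft_force": force on the tool from outside, world axes, zero at the start; "moment": the same for the moment, N m; "gripper_width": opening from 0.0 (shut) to 1.0 (fully open); "gripper_force": force on a finger pad.
Only numpy, scipy, OpenCV 4.12 (cv2) and the standard library are available. Lean on these libraries where they do the work, as an engineer would, in place of code of your own. Each camera call takes 0.05 s, during which the arm holds its last target. There are 200 camera calls.

## Working session

There is one attempt and no reset: what is moved stays moved. The work goes in short steps, Python scripts to look and compute and a shell command to move; the robot and the scene stay as the last step left them, time stands still between calls to the robot, and variables do not carry over. Pictures are saved under pics/ and viewed, at most 10 in all, crops included, and the job is handed in when it is done.

```bash
mkdir -p pics; ls
cat > h.py <<'E'
import numpy as np, cv2
from bench import robot, optics, job
def world(c):
    K=c["intrinsics"];z=c["z_map"];v,u=np.mgrid[0:480,0:640]
    x=(u-K[0,2])/K[0,0]*z;y=(v-K[1,2])/K[1,1]*z
    p=np.stack([x,-y,-z,np.ones_like(z)],-1)
    return (p@np.linalg.inv(c["camera_from_world"]).T)[...,:3]
E
python3 - <<'E'
from h import *
a=optics.capture("top");b=optics.capture("scene")
cv2.imwrite("pics/top.png",a["img"]);cv2.imwrite("pics/scene.png",b["img"])
np.save("top.npy",world(a));np.save("scene.npy",world(b))
s=robot.state();print(s);print(a["intrinsics"],a["camera_from_world"])
E
```

```text
pics
{'clock': 0.1, 'qpos': array([-1.29392107,  0.38417883,  0.01634904,  1.37101469, -0.0062703 ,
        1.38821019, -0.0464837 ]), 'joint_velocities': array([ 9.10041175e-04, -7.59923593e-04,  7.28284288e-04, -4.39563707e-03,
        1.58962380e-05, -6.92474766e-05, -1.04184967e-03]), 'tau': array([ 3.47621775e-03, -6.29138374e+01,  8.48031677e-01, -3.72759569e+01,
        1.69627857e-02,  1.03870395e-02,  3.08156120e-05]), 'ee_pos': array([0.20814815, 0.58898673, 0.30297869]), 'tcp_rot': array([-1.26553527e-04,  1.69017590e-01,  9.85612641e-01, -8.71613069e-04]), 'ft_force': array([ 0.27745585,  0.74839716, -0.22186681]), 'moment': array([ 0.02477593,  0.02868495, -0.00884276]), 'gripper_force': 0.0, 'gripper_width': 1.0005525079683883}
[[583.66624445   0.         321.32776187]
 [  0.         583.66624445 246.2629867 ]
 [  0.           0.           1.        ]] [[ 6.62509832e-04 -9.99984833e-01 -5.46769881e-03 -4.97850297e-02]
 [ 9.82410608e-01 -3.70149407e-04  1.86733124e-01 -5.25792632e-01]
 [-1.86732316e-01 -5.49523784e-03  9.82395462e-01 -1.19660230e+00]
 [ 0.00000000e+00  0.00000000e+00  0.00000000e+00  1.00000000e+00]]
```

View pics/top.png

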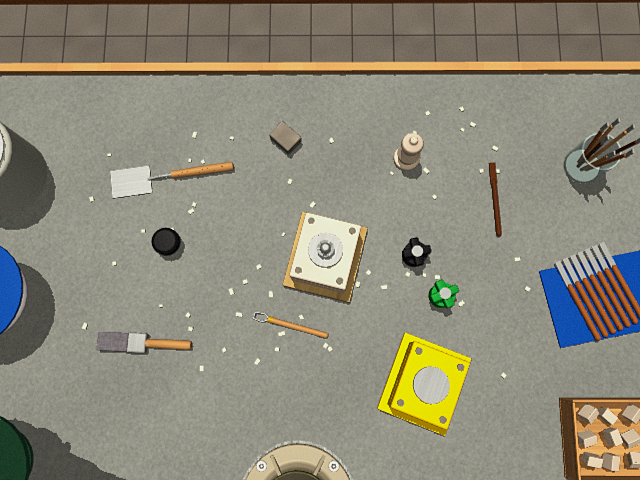

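View pics/scene.png

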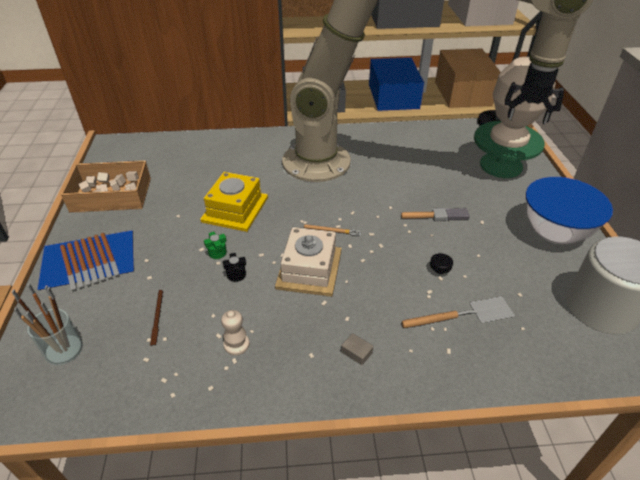

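The top view shows the black knob at about (417,252), the green one at (444,294) and the white mould with its post at (325,248). The yellow mould is at (428,385). The scene view agrees, with the arm on its right side, clear of everything.

Run:
```python
from h import *
P=np.load("top.npy");I=cv2.imread("pics/top.png")
def crop(n,u,v,r,lo,hi):
    q=P[v-r:v+r,u-r:u+r].reshape(-1,3);m=(q[:,2]>lo)&(q[:,2]<hi);q=q[m]
    c,R=cv2.minEnclosingCircle(q[:,:2].astype(np.float32))
    print(n,len(q),'mean',q.mean(0).round(4),'circ',np.round(c,4),round(R,4),'box',cv2.minAreaRect(q[:,:2].astype(np.float32)), 'zmed',np.median(q[:,2]),'zmax',q[:,2].max())
    return q
k=crop('knob',417,252,20,.045,.07)
crop('green',444,294,20,.045,.07)
crop('washer',325,248,24,.0925,.097)
crop('post',325,248,14,.110,.13)
crop('mould',325,250,60,.08,.092)
# arm angle via 4-fold moment
for c in [np.array(cv2.minEnclosingCircle(k[:,:2].astype(np.float32))[0])]:
    d=k[:,:2]-c;r=np.hypot(*d.T);a=np.arctan2(d[:,1],d[:,0]);m=r>.018
    print('ang',np.angle(np.sum(np.exp(4j*a[m])))/4)
a=np.hstack([cv2.resize(I[222:282,387:447],(400,400),interpolation=2),cv2.resize(I[218:278,295:355],(400,400),interpolation=2)])
cv2.imwrite("pics/c1.png",a)
```

```text
knob 426 mean [ 0.5133 -0.2513  0.0556] circ [ 0.5143 -0.2523] 0.0309 box ((0.5139434933662415, -0.25183409452438354), (0.052153587341308594, 0.051895081996917725), 55.191829681396484) zmed 0.05587423031334293 zmax 0.06363058066308791
green 436 mean [ 0.4243 -0.3065  0.0559] circ [ 0.4248 -0.3072] 0.0301 box ((0.42444294691085815, -0.307538777589798), (0.05151250585913658, 0.05071094632148743), 68.26969909667969) zmed 0.05604369013086996 zmax 0.06457224918118265
washer 445 mean [ 0.5106 -0.0576  0.0944] circ [ 0.5172 -0.057 ] 0.0455 box ((0.5143902897834778, -0.05501178652048111), (0.08373285830020905, 0.07087057083845139), 38.275081634521484) zmed 0.09436087777937274 zmax 0.09699750287182662
post 128 mean [ 0.5098 -0.0576  0.1165] circ [ 0.5104 -0.0582] 0.0174 box ((0.5088626742362976, -0.058513343334198), (0.031290311366319656, 0.031026428565382957), 61.23812484741211) zmed 0.11637939118148388 zmax 0.12493277198532882
mould 2976 mean [ 0.5087 -0.0579  0.0858] circ [ 0.5103 -0.0586] 0.0894 box ((0.5107824802398682, -0.0577978640794754), (0.11981666088104248, 0.14025549590587616), 75.77745819091797) zmed 0.0856729640555619 zmax 0.09197099737405212
ang 0.19522250740805763
```

View pics/c1.png

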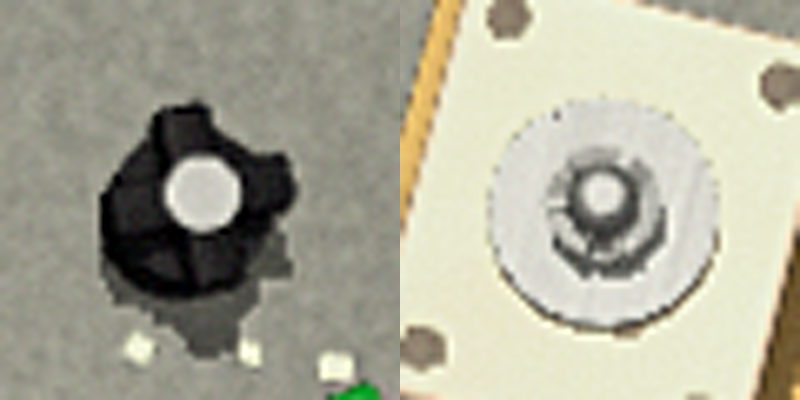

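The left crop shows the knob centred near (203,195) with its arms turned about 0.19 rad from world x. The right crop shows the post centred near (605,200) on its washer. I'll write a helper that gives distances in tool axes, then move above the mould.

```bash
cat >> h.py <<'E'
from scipy.spatial.transform import Rotation as Ro
def rel(p):
    s=robot.state();R=Ro.from_quat(np.roll(s["tcp_rot"],-1)).as_matrix()
    print('rel',(R.T@(np.array(p)-s["ee_pos"])).round(4),'ytool',round(float(np.arctan2(R[1,1],R[0,1])),4),'tilt',R[:2,2].round(4),'q',s['qpos'].round(2),'t',s['clock'])
E
python3 -c "
from h import *
rel([.51,-.058,.33])"
```

```text
rel [-0.5002 -0.5095 -0.0261] ytool 1.2311 tilt [-0.0005 -0.0017] q [-1.29  0.38  0.02  1.37 -0.01  1.39 -0.05] t 0.1
```

```bash
python3 -m pendant '[{"x":-0.042,"y":-0.043,"z":-0.005,"twist":0.188},{"x":-0.084,"y":-0.086,"z":-0.01,"twist":0.376},{"x":-0.126,"y":-0.129,"z":-0.015,"twist":0.56},{"x":-0.168,"y":-0.172,"z":-0.02,"twist":0.75},{"x":-0.21,"y":-0.215,"z":-0.026,"twist":0.94}]' 0.9 && python3 -c "
from h import *
rel([.51,-.058,.33])"
```

```text
clock: 0.72
ee_pos: [0.3351, 0.3145, 0.3297]
tcp_rot: [-0.0, 0.598, 0.802, -0.0]
ft_force: [1.5, 0.7, -0.1]
gripper_width: 0.897
gripper_force: 0.0
rel [-4.069e-01  6.120e-02 -3.000e-04] ytool 0.2898 tilt [-0.0005 -0.0003] q [-1.08  0.    0.26  1.77 -0.    1.37 -0.53] t 0.725
```

```bash
python3 -m pendant '[{"x":-0.06,"y":0.009,"twist":0.188},{"x":-0.12,"y":0.018,"twist":0.376},{"x":-0.18,"y":0.027,"twist":0.56},{"x":-0.24,"y":0.036,"twist":0.75},{"x":-0.3,"y":0.045,"twist":0.94}]' && python3 -c "
from h import *
rel([.51,-.058,.33])"
```

```text
clock: 1.35
ee_pos: [0.4654, 0.0409, 0.3298]
tcp_rot: [-0.0, 0.895, 0.447, 0.0]
ft_force: [1.8, 0.2, -0.6]
gripper_width: 0.9
gripper_force: 0.0
rel [-0.0522  0.095  -0.0002] ytool -0.6448 tilt [0.     0.0004] q [-0.74  0.01  0.6   1.76 -0.01  1.37 -0.79] t 1.35
```

```bash
python3 -m pendant '[{"x":-0.026,"y":0.047,"twist":0.188},{"x":-0.0522,"y":0.095,"twist":0.376},{"x":-0.0522,"y":0.095,"twist":0.56},{"x":-0.0522,"y":0.095,"twist":0.731},{"x":-0.0522,"y":0.095,"twist":0.731}]'
python3 - <<'E'
from h import *
rel([.514,-.252,.33])
c=optics.capture("wrist");cv2.imwrite("pics/w1.png",c["img"]);P=world(c);np.save("w1.npy",P)
def circ(q,n):
    if len(q)<10: print(n,'few');return
    c,R=cv2.minEnclosingCircle(q[:,:2].astype(np.float32));print(n,len(q),q.mean(0).round(4),np.round(c,4),round(R,4))
q=P.reshape(-1,3);q=q[np.hypot(q[:,0]-.51,q[:,1]+.058)<.05]
for lo,hi in [(.0925,.0955),(.0965,.102),(.102,.108),(.108,.114),(.114,.118),(.118,.1205),(.1205,.124)]:
    m=(q[:,2]>lo)&(q[:,2]<hi);circ(q[m],(lo,hi))
k=P.reshape(-1,3);k=k[(np.hypot(k[:,0]-.514,k[:,1]+.252)<.05)];circ(k[(k[:,2]>.05)],'knob')
E
```

```text
clock: 1.98
ee_pos: [0.5101, -0.0558, 0.3295]
tcp_rot: [0.0, 0.995, 0.101, -0.0]
ft_force: [0.1, 0.0, -0.3]
gripper_width: 0.901
gripper_force: 0.0
rel [-0.0355  0.193  -0.0004] ytool -1.369 tilt [-0.0008 -0.0002] q [-0.63  0.15  0.77  1.66 -0.1   1.38 -1.22] t 1.975
(0.0925, 0.0955) 2681 [ 0.5136 -0.0568  0.0948] [ 0.5114 -0.0574] 0.0361
(0.0965, 0.102) 232 [ 0.5171 -0.0559  0.0972] [ 0.5121 -0.0574] 0.0354
(0.102, 0.108) 308 [ 0.5142 -0.0572  0.1057] [ 0.5113 -0.0575] 0.0181
(0.108, 0.114) 682 [ 0.513  -0.0568  0.1101] [ 0.5117 -0.0572] 0.0179
(0.114, 0.118) 155 [ 0.5135 -0.0567  0.1168] [ 0.5115 -0.0575] 0.0111
(0.118, 0.1205) 184 [ 0.5127 -0.057   0.1192] [ 0.5117 -0.0573] 0.0103
(0.1205, 0.124) 300 [ 0.5121 -0.0574  0.122 ] [ 0.5117 -0.0573] 0.0084
knob 2238 [ 0.5163 -0.2492  0.057 ] [ 0.515  -0.2511] 0.0306
```

View pics/w1.png

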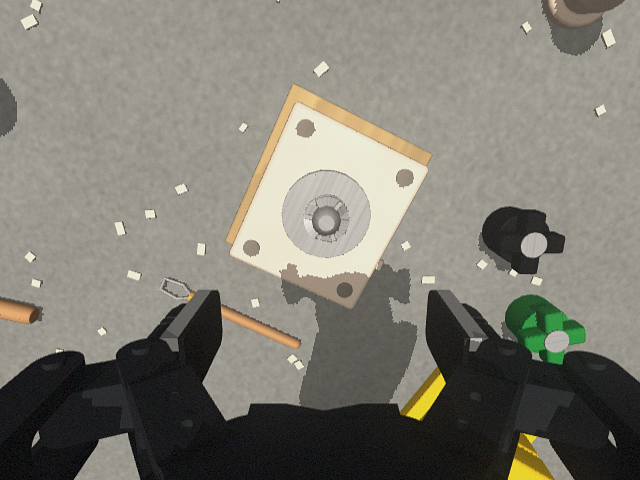

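The wrist view shows the post at (326,220) and the knob's top disc at (534,245). The green knob lies below it at (555,340), and the path to the knob is clear.

```bash
python3 -m pendant '[{"x":-0.01,"y":0.05,"z":0.03},{"x":-0.02,"y":0.1,"z":0.06},{"x":-0.0355,"y":0.16,"z":0.08},{"x":-0.0355,"y":0.193,"z":0.1},{"x":-0.0355,"y":0.193,"z":0.1}]'
python3 - <<'E'
from h import *
c=optics.capture("wrist");P=world(c);cv2.imwrite("pics/w2.png",c["img"])
k=P.reshape(-1,3);k=k[(np.hypot(k[:,0]-.514,k[:,1]+.252)<.045)]
for lo,hi in [(.054,.06),(.045,.06)]:
    q=k[(k[:,2]>lo)&(k[:,2]<hi)]
    cc,R=cv2.minEnclosingCircle(q[:,:2].astype(np.float32));print(len(q),q.mean(0),np.round(cc,4),R)
    d=q[:,:2]-np.array(cc);r=np.hypot(*d.T);a=np.arctan2(d[:,1],d[:,0]);m=r>.022
    print('ang',np.angle(np.sum(np.exp(4j*a[m])))/4, np.median(q[:,2]))
rel([*cc,.1])
E
```

```text
clock: 2.65
ee_pos: [0.5124, -0.2548, 0.2281]
tcp_rot: [0.0, 0.995, 0.1, -0.002]
ft_force: [1.4, 0.6, 0.1]
gripper_width: 0.903
gripper_force: 0.0
4060 [ 0.51628214 -0.25158298  0.05742009] [ 0.5156 -0.2517] 0.030448149889707565
ang 0.18947773310946775 0.05738670546058067
4303 [ 0.51691252 -0.25146658  0.05700564] [ 0.5156 -0.2517] 0.03049810416996479
ang 0.18920746164498042 0.057316055883185724
rel [ 0.0028 -0.0008  0.1289] ytool -1.3692 tilt [-0.0023 -0.0001] q [-0.24  0.41  0.83  1.66 -0.31  1.22 -0.71] t 2.7
```

View pics/w2.png

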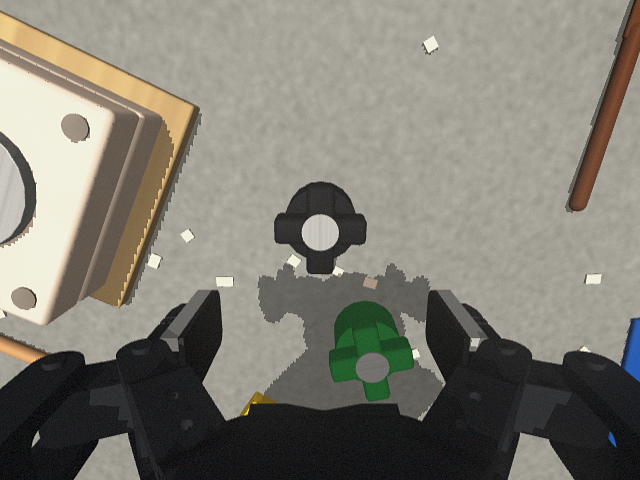

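The wrist view shows the knob centred at (320,231), its arms lined up with the fingers, and the green knob clear between them. I'll go down and grip the arms.

```bash
python3 -m pendant '[{"x":0.0022,"y":-0.0005,"z":0.04,"twist":0.01},{"x":0.0022,"y":-0.0005,"z":0.08,"twist":0.01},{"x":0.0022,"y":-0.0005,"z":0.11,"twist":0.01},{"x":0.0022,"y":-0.0005,"z":0.128,"twist":0.01},{"x":0.0022,"y":-0.0005,"z":0.128,"twist":0.01}]' && python3 -m pendant '[{},{},{},{}]' 0.3 40
python3 - <<'E'
from h import *
rel([.51,-.058,.33]);s=robot.state();print(s['ft_force'],s['moment'])
E
```

```text
clock: 3.32
ee_pos: [0.5161, -0.2499, 0.1015]
tcp_rot: [-0.0, 0.995, 0.096, -0.001]
ft_force: [-0.2, -0.1, 0.6]
gripper_width: 0.901
gripper_force: 0.0
clock: 3.82
ee_pos: [0.517, -0.2515, 0.1036]
tcp_rot: [0.0, 0.995, 0.095, 0.001]
ft_force: [-0.6, 1.3, 6.8]
gripper_width: 0.691
gripper_force: 44.5
rel [ 0.0304 -0.1911 -0.2265] ytool -1.3797 tilt [ 0.0028 -0.0006] q [-0.17  0.56  0.75  1.77 -0.44  0.99 -0.63] t 3.825
[-0.58660507  1.26327885  6.83787997] [0.29099841 0.1745239  0.08715897]
```

```bash
python3 -m pendant '[{"z":-0.03},{"z":-0.08},{"z":-0.145},{"z":-0.145},{"z":-0.145}]'
cat > m.py <<'E'
from h import *
def knob(dz=0.0):
    c=optics.capture("wrist");P=world(c).reshape(-1,3);s=robot.state();t=s["ee_pos"];h=P[:,2]-(t[2]-.0476)
    k=P[(np.hypot(P[:,0]-t[0],P[:,1]-t[1])<.05)&(abs(h)<.006)]
    b=np.zeros((400,400),np.uint8);px=((k[:,:2]-t[:2])*4000+200).astype(int);b[px[:,1].clip(0,399),px[:,0].clip(0,399)]=255
    return c,k,t
E
python3 - <<'E'
from m import *
c,k,t=knob();cv2.imwrite("pics/w3.png",c["img"]);print(len(k),k.mean(0),k.min(0),k.max(0),t)
g=c["img"].astype(int);P=world(c)
# light disc on top
m=(g.min(2)>120)&(np.hypot(P[...,0]-t[0],P[...,1]-t[1])<.03)&(abs(P[...,2]-(t[2]-.0476))<.008)
q=P[m];print('disc',m.sum(),q.mean(0),cv2.minEnclosingCircle(q[:,:2].astype(np.float32)))
rel([.5117,-.0573,.25])
E
```

```text
clock: 4.45
ee_pos: [0.5159, -0.2508, 0.2467]
tcp_rot: [-0.0, 0.995, 0.095, 0.0]
ft_force: [0.9, 1.1, -2.9]
gripper_width: 0.692
gripper_force: 44.4
16354 [ 0.51779554 -0.25032068  0.20004137] [ 0.48502497 -0.2920701   0.19213128] [ 0.5447271  -0.2067281   0.20412721] [ 0.51558987 -0.25051564  0.24572894]
disc 486 [ 0.5219159  -0.24678523  0.20193422] ((0.5153353810310364, -0.24934121966362), 0.011615957133471966)
rel [ 0.0329 -0.1904 -0.0041] ytool -1.3797 tilt [-0.0015  0.001 ] q [-0.25  0.4   0.84  1.63 -0.31  1.26 -0.73] t 4.5
```

View pics/w3.png

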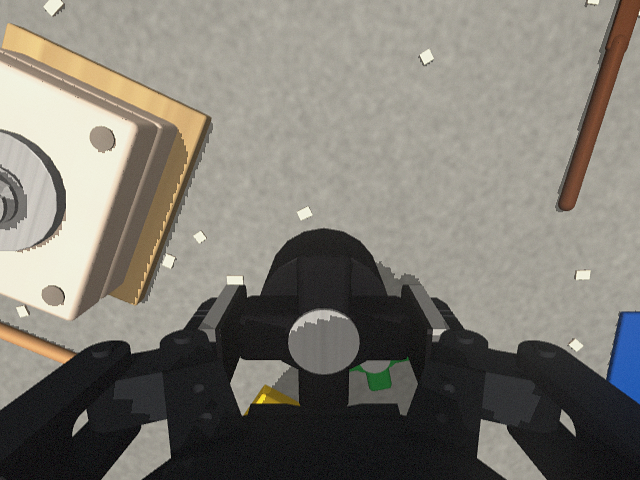

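The wrist view shows the knob held between the pads, its top disc at (323,341) and hanging straight. I'll carry it over the post.

```bash
python3 -m pendant '[{"x":0.007,"y":-0.04},{"x":0.015,"y":-0.09},{"x":0.025,"y":-0.145},{"x":0.033,"y":-0.19},{"x":0.033,"y":-0.19}]'
cat >> m.py <<'E'
def disc():
    c,k,t=knob();g=c["img"].astype(int);P=world(c)
    m=(g.min(2)>55)&(np.hypot(P[...,0]-t[0],P[...,1]-t[1])<.02)&(abs(P[...,2]-(t[2]-.0476))<.006)
    n,l,st,ce=cv2.connectedComponentsWithStats(m.astype(np.uint8));i=1+np.argmax(st[1:,4]);q=P[l==i]
    cc,R=cv2.minEnclosingCircle(q[:,:2].astype(np.float32));print('disc-tcp',np.array(cc)-t[:2],R,len(q),'z',np.median(q[:,2])-t[2],'tcp',t);return c
E
python3 - <<'E'
from m import *
disc();rel([.5121,-.0583,.25]);print(robot.state()['ft_force'])
a=optics.capture("scene");cv2.imwrite("pics/s2.png",cv2.resize(a["img"][190:310,240:400],(800,600)))
E
```

```text
clock: 5.12
ee_pos: [0.5118, -0.053, 0.2448]
tcp_rot: [-0.001, 0.995, 0.099, -0.002]
ft_force: [1.0, 0.0, -1.4]
gripper_width: 0.69
gripper_force: 44.4
disc-tcp [-0.00289557  0.00191055] 0.013432428240776062 3750 z -0.0451379479958984 tcp [ 0.51173381 -0.05585161  0.24515294]
rel [-0.0001  0.0025 -0.0048] ytool -1.3752 tilt [-0.0033  0.    ] q [-0.65  0.23  0.81  1.78 -0.18  1.21 -1.16] t 5.175
[ 0.83492919 -0.28468567 -1.71895279]
```

View pics/s2.png

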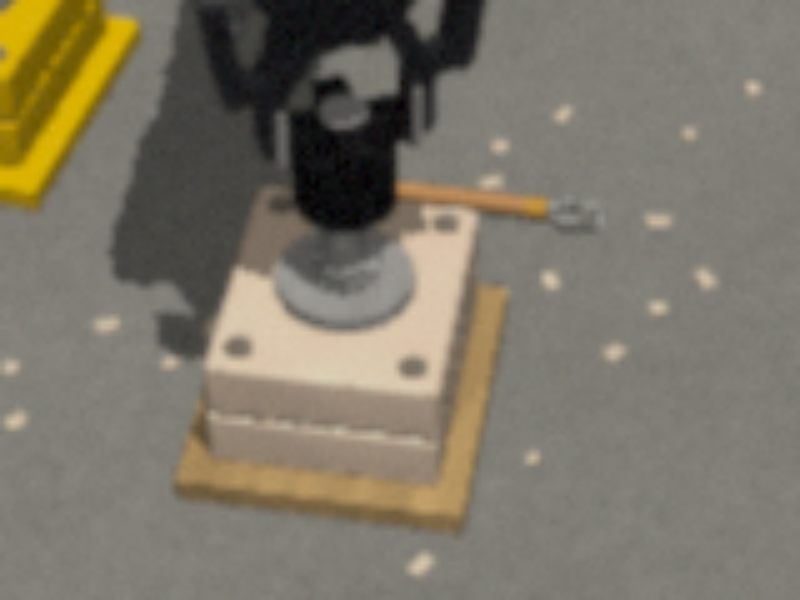

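The scene view shows the knob (345,110) hanging over the post and washer (345,275), roughly lined up. I'll let it settle and measure again.

```bash
python3 -m pendant '[{},{}]'
python3 - <<'E'
from m import *
c=disc();rel([.5121,-.0583,.235])
# knob skirt/top edge & post in top and scene views, mould-axis line
for n in ("top","scene"):
    a=optics.capture(n);P=world(a);g=a["img"].astype(int);t=robot.state()["ee_pos"]
    m=(np.hypot(P[...,0]-t[0],P[...,1]-t[1])<.04)&(g.max(2)<60)&(P[...,2]>.138)&(P[...,2]<.175)
    q=P[m]
    if len(q)>10: 
        from scipy.optimize import least_squares
        r=least_squares(lambda p:np.hypot(q[:,0]-p[0],q[:,1]-p[1])-.026,t[:2],loss='soft_l1',f_scale=.001);print(n,'skirt',len(q),r.x,q[:,2].min(),np.std(r.fun))
    w=P[(np.hypot(P[...,0]-.511,P[...,1]+.058)<.06)&(P[...,2]>.0925)&(P[...,2]<.0965)]
    print(n,'washer?',len(w))
P=np.load("scene.npy").reshape(-1,3);w=P[(np.hypot(P[:,0]-.511,P[:,1]+.058)<.06)]
for lo,hi in [(.0925,.098),(.108,.114),(.115,.125)]:
    v=w[(w[:,2]>lo)&(w[:,2]<hi)]
    if len(v)>5:print('scene',lo,len(v),cv2.minEnclosingCircle(v[:,:2].astype(np.float32)))
E
```

```text
clock: 5.48
ee_pos: [0.5122, -0.0596, 0.2466]
tcp_rot: [0.0, 0.996, 0.094, -0.0]
ft_force: [-0.2, -0.6, -1.9]
gripper_width: 0.692
gripper_force: 44.4
disc-tcp [-0.00338812 -0.0006828 ] 0.013493112288415432 3747 z -0.044906194246269404 tcp [ 0.51228048 -0.05943168  0.24671205]
rel [ 0.     -0.0011  0.0117] ytool -1.3821 tilt [-0.0004 -0.0004] q [-0.65  0.23  0.81  1.78 -0.18  1.21 -1.16] t 5.525
top washer? 0
scene skirt 187 [ 0.51039177 -0.05937137] 0.1420250151663347 0.0015502501773131028
scene washer? 93
scene 0.0925 106 ((0.5154250264167786, -0.058596208691596985), 0.035738278180360794)
scene 0.108 26 ((0.5143547058105469, -0.059882331639528275), 0.016718879342079163)
scene 0.115 30 ((0.5151049494743347, -0.05697152763605118), 0.010222394950687885)
```

Run:
```python
from m import *
c,k,t=knob();g=c["img"];P=world(c)
print(t,c["intrinsics"])
def ray(u,v,z):
    K=c["intrinsics"];T=np.linalg.inv(c["camera_from_world"]);d=T[:3,:3]@[(u-K[0,2])/K[0,0],-(v-K[1,2])/K[1,1],-1];o=T[:3,3];return o+d*(z-o[2])/d[2]
for v in range(300,384,6): print(v,' '.join('%3d'%x for x in g[v,270:376:6].min(1)))
zt=t[2]-.1036+.056
print('w3-center at plane',ray(323,341,zt)[:2]-t[:2])
```

```text
[ 0.51239752 -0.05882559  0.24686582] [[387.88564106   0.         323.49651214]
 [  0.         387.88564106 235.79593604]
 [  0.           0.           1.        ]]
300  28  26  33  32  27  32  37  38  40  30  40  34  33  34  24  25  29  31
306  29  34  26  28  34  38  40  39  40  36  38  37  37  27  26  22  31  32
312  36  33  28  27  27  33  54 173 186 175 188 170  45  27  22  30  29  27
318  32  32  40  38  35 168 178 180 189 180 185 104 104  83  25  24  26  30
324  34  43  38  38 179 185 100 110 144 106 108 107 106 110  65  29  29  19
330  26  30  34  30 142 106 111 111 108 106 112 108 110 106 107  29  20  29
336  27  26  31  43 112 112 110 114 112 104 106 111 111 111 111  19  27  25
342  24  20  26 114 112 107 109 114 107 106 108 105 107 107 109  11  28  19
348  29  23  29  47 109 110 106 113 115 103 110 110 109 107 109  20  26  18
354  19  28  25  28 113 112 107 114 115 104 108 109 108 112 107  26  26  28
360 136 141  20  31  90 110 108 111 112 103 109 108 107 110  22  24  45  65
366 147 151 152 156  23  73 112 115 111 104 106 107 109  37  22  96  96  88
372 144 154 151 149 149  25  23  70 116 108 114  63  27  15  93  91  86  87
378  62 149 156 146 150  20  18  23  33  18  25  27  25   9  86  90  94  92
w3-center at plane [-0.00340333 -0.00056594]
```

```bash
python3 -m pendant '[{"x":0.003,"y":-0.0004,"z":0.01},{"x":0.003,"y":-0.0004,"z":0.02},{"x":0.003,"y":-0.0004,"z":0.024},{"x":0.003,"y":-0.0004,"z":0.024}]' && python3 -m pendant '[{"z":0.003},{"z":0.006},{"z":0.009},{"z":0.009}]'
python3 - <<'E'
from m import *
s=robot.state();print(s['ft_force'],s['moment']);rel([.515,-.0583,.2])
a=optics.capture("scene");P=world(a);g=a["img"].astype(int);t=s["ee_pos"]
from scipy.optimize import least_squares
m=(np.hypot(P[...,0]-t[0],P[...,1]-t[1])<.04)&(g.max(2)<60)&(P[...,2]>t[2]-.1036)&(P[...,2]<t[2]-.072);q=P[m]
r=least_squares(lambda p:np.hypot(q[:,0]-p[0],q[:,1]-p[1])-.026,t[:2],loss='soft_l1',f_scale=.001);print('skirt',len(q),r.x,q[:,2].min())
E
```

```text
clock: 6.18
ee_pos: [0.515, -0.0573, 0.2224]
tcp_rot: [0.0, 0.995, 0.095, -0.001]
ft_force: [0.6, 1.0, -2.5]
gripper_width: 0.696
gripper_force: 44.4
clock: 6.68
ee_pos: [0.5152, -0.0573, 0.2136]
tcp_rot: [0.0, 0.995, 0.095, -0.0]
ft_force: [-0.3, 0.4, -1.2]
gripper_width: 0.687
gripper_force: 44.4
[-0.32304445  0.44464503 -1.24923549] [ 0.01914833  0.00826647 -0.00311648]
rel [-0.0004  0.001   0.0136] ytool -1.3799 tilt [-0.0005 -0.0001] q [-0.63  0.28  0.8   1.82 -0.22  1.14 -1.13] t 6.675
skirt 176 [ 0.51347749 -0.0571673 ] 0.11032978270196414
```

```bash
for i in 1; do python3 -m pendant '[{"z":0.001},{"z":0.002},{"z":0.003}]'; python3 -m pendant '[{"z":0.001},{"z":0.002},{"z":0.002}]'; done; python3 -c "
from h import *
s=robot.state();print(s['ft_force'],s['moment'],s['ee_pos'])"
```

```text
clock: 7.1
ee_pos: [0.5153, -0.0573, 0.2108]
tcp_rot: [-0.0, 0.995, 0.095, -0.0]
ft_force: [0.2, -0.2, -0.7]
gripper_width: 0.69
gripper_force: 44.4
clock: 7.48
ee_pos: [0.5156, -0.0574, 0.2098]
tcp_rot: [-0.0, 0.995, 0.095, 0.0]
ft_force: [-3.0, 2.3, 8.3]
gripper_width: 0.695
gripper_force: 45.8
[-3.04280435  2.27354985  8.28553959] [ 0.15933208  0.83897234 -0.06385054] [ 0.51563163 -0.05737533  0.20984773]
```

```bash
python3 -m pendant '[{"x":-0.0006,"y":-0.0004,"z":-0.0003},{"x":-0.0006,"y":-0.0006,"z":-0.0003,"twist":-0.1},{"x":-0.0007,"y":-0.0008,"z":-0.0003,"twist":-0.2},{"x":-0.0007,"y":-0.0008,"z":-0.0003,"twist":-0.2}]'; python3 -c "
from h import *
rel([.515,-.058,.2]);s=robot.state();print(s['ft_force'],s['moment'],s['ee_pos'])"
```

```text
clock: 7.98
ee_pos: [0.5146, -0.0566, 0.2096]
tcp_rot: [-0.0, 0.981, 0.194, 0.0]
ft_force: [-1.2, -0.0, 3.8]
gripper_width: 0.693
gripper_force: 45.1
rel [-0.0002  0.0014  0.0096] ytool -1.1805 tilt [0.0005 0.0004] q [-0.6   0.27  0.76  1.82 -0.21  1.13 -0.95] t 7.975
[-1.15478831 -0.01159186  3.81642991] [0.20271302 0.36880014 0.01409978] [ 0.51464535 -0.0566279   0.20957483]
```

```bash
python3 -m pendant '[{"x":-0.0001,"y":-0.0002,"z":0.0002,"twist":-0.1},{"x":-0.0001,"y":-0.0004,"z":0.0002,"twist":-0.2},{"x":-0.0001,"y":-0.0004,"z":0.0002,"twist":-0.2}]'; python3 -m pendant '[{"x":-0.0001,"y":-0.0002,"twist":-0.1},{"x":-0.0001,"y":-0.0004,"twist":-0.2},{"x":-0.0001,"y":-0.0004,"twist":-0.2}]'; python3 -c "
from h import *
s=robot.state();print(s['ft_force'],s['moment'],s['ee_pos'])"
```

```text
clock: 8.35
ee_pos: [0.514, -0.0564, 0.2086]
tcp_rot: [-0.0, 0.957, 0.29, -0.0]
ft_force: [-0.7, -0.3, -2.6]
gripper_width: 0.698
gripper_force: 44.4
clock: 8.72
ee_pos: [0.5138, -0.0562, 0.2088]
tcp_rot: [-0.0, 0.924, 0.383, -0.0]
ft_force: [-0.5, -0.3, -1.5]
gripper_width: 0.691
gripper_force: 44.5
[-0.45560488 -0.30697743 -1.54254622] [ 0.01444471  0.0799751  -0.01958887] [ 0.5137572  -0.05615203  0.2088218 ]
```

```bash
python3 -m pendant '[{"z":0.001},{"z":0.002},{"z":0.002}]'; python3 -m pendant '[{"z":0.001},{"z":0.002},{"z":0.002}]'; python3 -c "
from h import *
s=robot.state();print(s['ft_force'],s['moment'],s['ee_pos'])"
```

```text
clock: 9.1
ee_pos: [0.5141, -0.0561, 0.2082]
tcp_rot: [-0.0, 0.923, 0.384, 0.0]
ft_force: [-5.7, 1.8, 13.4]
gripper_width: 0.694
gripper_force: 46.3
clock: 9.48
ee_pos: [0.5143, -0.0561, 0.2079]
tcp_rot: [-0.001, 0.923, 0.384, 0.001]
ft_force: [-12.6, 1.7, 30.2]
gripper_width: 0.689
gripper_force: 48.3
[-12.59528007   1.65859506  30.1930884 ] [ 0.53157354  3.3348909  -0.01252541] [ 0.5142751  -0.05607745  0.2078562 ]
```

```bash
python3 -m pendant '[{"z":-0.003},{"x":-0.0007,"y":-0.0007,"z":-0.003},{"x":-0.0007,"y":-0.0007,"z":-0.003},{"x":-0.0007,"y":-0.0007,"z":-0.003}]'; python3 -c "
from h import *
s=robot.state();print(s['ft_force'],s['moment'],s['ee_pos'])"; python3 -m pendant '[{"x":-0.0007,"y":-0.0007},{"x":-0.0007,"y":-0.0007}]'; python3 -c "
from h import *
s=robot.state();print(s['ft_force'],s['moment'],s['ee_pos'])"
```

```text
clock: 9.98
ee_pos: [0.5136, -0.0561, 0.2085]
tcp_rot: [0.0, 0.923, 0.385, 0.001]
ft_force: [1.4, -0.1, 4.8]
gripper_width: 0.694
gripper_force: 45.2
[ 1.4105348  -0.08974146  4.81731712] [-0.0290119  -0.45135317 -0.01800127] [ 0.51363605 -0.05609383  0.20845107]
clock: 10.22
ee_pos: [0.5126, -0.0561, 0.2084]
tcp_rot: [0.0, 0.923, 0.385, 0.001]
ft_force: [4.0, 0.3, 5.2]
gripper_width: 0.69
gripper_force: 45.2
[3.96059692 0.30896413 5.21338541] [-0.02372108 -0.88413411 -0.06442198] [ 0.51259168 -0.05608467  0.20841232]
```

```bash
S='from h import *
s=robot.state();print(s["ft_force"].round(1),s["moment"].round(2),s["ee_pos"].round(4))'; python3 -m pendant '[{"x":0.0007,"y":0.0007},{"x":0.0007,"y":0.0005,"twist":-0.1},{"x":0.0007,"y":0.0003,"twist":-0.2},{"x":0.0007,"y":0.0003,"twist":-0.2}]'|sed -n 2,4p; python3 -c "$S"; python3 -m pendant '[{"y":-0.0002,"twist":-0.1},{"y":-0.0004,"twist":-0.2},{"y":-0.0004,"twist":-0.2}]'|sed -n 2,4p; python3 -c "$S"
```

```text
ee_pos: [0.5129, -0.0556, 0.209]
tcp_rot: [-0.0, 0.879, 0.476, 0.001]
ft_force: [-1.8, 1.0, 15.1]
[-1.8  1.  15.1] [0.26 0.38 0.12] [ 0.5129 -0.0556  0.209 ]
ee_pos: [0.5127, -0.0553, 0.2096]
tcp_rot: [-0.0, 0.827, 0.562, 0.001]
ft_force: [-2.6, 1.7, 20.1]
[-2.6  1.7 20.1] [0.45 0.95 0.06] [ 0.5127 -0.0553  0.2096]
```

```bash
S='from h import *
s=robot.state();print(s["ft_force"].round(1),s["moment"].round(2),s["ee_pos"].round(4))'; python3 -m pendant '[{"y":-0.0002,"z":-0.0018,"twist":-0.1},{"y":-0.0004,"z":-0.0022,"twist":-0.2},{"y":-0.0004,"z":-0.0022,"twist":-0.2}]'|sed -n 2,4p; python3 -c "$S"; python3 -m pendant '[{"y":-0.0002,"z":-0.0003,"twist":-0.1},{"y":-0.0004,"z":-0.0007,"twist":-0.2},{"y":-0.0004,"z":-0.0007,"twist":-0.2}]'|sed -n 2,4p; python3 -c "$S"
```

```text
ee_pos: [0.5119, -0.0557, 0.2102]
tcp_rot: [0.0, 0.768, 0.64, -0.0]
ft_force: [1.7, -0.6, 5.0]
[ 1.7 -0.6  5. ] [-0.23 -0.42  0.  ] [ 0.5119 -0.0557  0.2102]
ee_pos: [0.5104, -0.0552, 0.2097]
tcp_rot: [-0.001, 0.701, 0.713, -0.001]
ft_force: [1.1, 0.8, -1.4]
[ 1.1  0.8 -1.4] [0.03 0.03 0.01] [ 0.5104 -0.0552  0.2097]
```

```bash
S='from h import *
s=robot.state();print(s["ft_force"].round(1),s["moment"].round(2),s["ee_pos"].round(4))'; python3 -m pendant '[{"y":0.0014},{"y":0.0014,"z":0.001},{"y":0.0014,"z":0.001}]'|sed -n 2,4p; python3 -c "$S"; python3 -m pendant '[{"z":0.0005},{"z":0.001},{"z":0.001}]'|sed -n 2,4p; python3 -c "$S"
```

```text
ee_pos: [0.5128, -0.0551, 0.2096]
tcp_rot: [-0.0, 0.7, 0.714, -0.0]
ft_force: [-0.6, 0.7, -1.9]
[-0.6  0.7 -1.9] [0.19 0.11 0.01] [ 0.5128 -0.0551  0.2096]
ee_pos: [0.5129, -0.0552, 0.2089]
tcp_rot: [-0.0, 0.7, 0.714, 0.0]
ft_force: [-2.8, 0.7, 0.5]
[-2.8  0.7  0.5] [0.41 0.4  0.02] [ 0.5129 -0.0552  0.2089]
```

```bash
S='from h import *
s=robot.state();print(s["ft_force"].round(1),s["moment"].round(2),s["ee_pos"].round(4))'; python3 -m pendant '[{"y":-0.0006},{"y":-0.0006,"z":0.001},{"y":-0.0006,"z":0.001}]'|sed -n 2,4p; python3 -c "$S"; python3 -m pendant '[{"z":0.0005},{"z":0.001},{"z":0.001}]'|sed -n 2,4p; python3 -c "$S"
```

```text
ee_pos: [0.5122, -0.0551, 0.2077]
tcp_rot: [-0.0, 0.7, 0.714, -0.0]
ft_force: [-0.6, 2.6, -1.2]
[-0.6  2.6 -1.2] [0.6  0.19 0.06] [ 0.5122 -0.0551  0.2077]
ee_pos: [0.5122, -0.0552, 0.2067]
tcp_rot: [-0.0, 0.7, 0.714, -0.0]
ft_force: [-0.4, 2.0, -1.4]
[-0.4  2.  -1.4] [0.56 0.27 0.03] [ 0.5122 -0.0552  0.2067]
```

```bash
S='from h import *
s=robot.state();print(s["ft_force"].round(1),s["moment"].round(2),s["ee_pos"].round(4))'; python3 -m pendant '[{"x":0.0003,"z":0.0007},{"x":0.0003,"z":0.0013},{"x":0.0003,"z":0.0013}]'|sed -n 2,4p; python3 -c "$S"; python3 -m pendant '[{"z":0.0005},{"z":0.001},{"z":0.001}]'|sed -n 2,4p; python3 -c "$S"; python3 -m pendant '[{"z":0.0005},{"z":0.0008},{"z":0.0008}]'|sed -n 2,4p; python3 -c "$S"
```

```text
ee_pos: [0.5123, -0.0553, 0.2055]
tcp_rot: [0.0, 0.7, 0.714, -0.0]
ft_force: [0.2, 1.1, -2.3]
[ 0.2  1.1 -2.3] [ 0.12  0.08 -0.04] [ 0.5123 -0.0553  0.2055]
ee_pos: [0.5124, -0.0551, 0.2046]
tcp_rot: [0.0, 0.7, 0.714, -0.0]
ft_force: [0.7, -0.0, -2.3]
[ 0.7 -0.  -2.3] [-0.    0.03 -0.01] [ 0.5124 -0.0551  0.2046]
ee_pos: [0.5125, -0.055, 0.204]
tcp_rot: [0.0, 0.7, 0.714, 0.0]
ft_force: [-0.1, -0.5, -0.0]
[-0.1 -0.5 -0. ] [-0.05  0.1  -0.05] [ 0.5125 -0.055   0.204 ]
```

```bash
S='from h import *
s=robot.state();print(s["ft_force"].round(1),s["moment"].round(2),s["ee_pos"].round(4),s["qpos"].round(2))'; python3 -m pendant '[{"z":0.0006},{"z":0.0006}]'|sed -n 2,4p; python3 -c "$S"; python3 -m pendant '[{"y":0.0002,"z":0.0002,"twist":0.1},{"y":0.0004,"z":0.0006,"twist":0.2},{"x":-0.0001,"y":0.0006,"z":0.001,"twist":0.3},{"x":-0.0001,"y":0.0006,"z":0.001,"twist":0.3}]'|sed -n 2,4p; python3 -c "$S"
```

```text
ee_pos: [0.5125, -0.0551, 0.2037]
tcp_rot: [0.0, 0.7, 0.714, 0.0]
ft_force: [-1.6, 0.5, 4.5]
[-1.6  0.5  4.5] [-0.03  0.51 -0.02] [ 0.5125 -0.0551  0.2037] [-0.45  0.24  0.57  1.83 -0.15  1.11  0.2 ]
ee_pos: [0.5131, -0.0553, 0.2024]
tcp_rot: [0.0, 0.799, 0.602, 0.0]
ft_force: [-0.4, -0.6, 2.4]
[-0.4 -0.6  2.4] [-0.19  0.17 -0.  ] [ 0.5131 -0.0553  0.2024] [-0.48  0.25  0.62  1.83 -0.16  1.11 -0.09]
```

```bash
S='from h import *
s=robot.state();print(s["ft_force"].round(1),s["moment"].round(2),s["ee_pos"].round(4),s["qpos"][6].round(2))'; python3 -m pendant '[{"y":0.0002,"z":0.0004,"twist":0.1},{"y":0.0004,"z":0.0008,"twist":0.2},{"x":-0.0001,"y":0.0006,"z":0.0011,"twist":0.3},{"x":-0.0002,"y":0.0008,"z":0.0015,"twist":0.4},{"x":-0.0002,"y":0.0008,"z":0.0015,"twist":0.4}]'|sed -n 2,2p; python3 -c "$S"; python3 -m pendant '[{"y":0.0002,"z":0.0004,"twist":0.1},{"y":0.0004,"z":0.0008,"twist":0.2},{"x":-0.0001,"y":0.0006,"z":0.0011,"twist":0.3},{"x":-0.0002,"y":0.0008,"z":0.0015,"twist":0.4},{"x":-0.0002,"y":0.0008,"z":0.0015,"twist":0.4}]'|sed -n 2,2p; python3 -c "$S"
```

```text
ee_pos: [0.5141, -0.0555, 0.201]
[1.4 0.6 2.4] [-0.13 -0.2   0.03] [ 0.5141 -0.0555  0.201 ] -0.46
ee_pos: [0.5143, -0.0562, 0.1994]
[0.4 0.1 2.9] [-0.17 -0.1  -0.02] [ 0.5143 -0.0562  0.1994] -0.84
```

```bash
S='from h import *
s=robot.state();print(s["ft_force"].round(1),s["moment"].round(2),s["ee_pos"].round(4),s["qpos"][6].round(2))'; python3 -m pendant '[{"y":0.0002,"z":0.0004,"twist":0.1},{"y":0.0004,"z":0.0008,"twist":0.2},{"x":-0.0001,"y":0.0006,"z":0.0011,"twist":0.3},{"x":-0.0002,"y":0.0008,"z":0.0015,"twist":0.4},{"x":-0.0002,"y":0.0008,"z":0.0015,"twist":0.4}]'|sed -n 2,2p; python3 -c "$S"; python3 -m pendant '[{"y":0.0002,"z":0.0004,"twist":0.1},{"y":0.0004,"z":0.0008,"twist":0.2},{"y":0.0004,"z":0.0008,"twist":0.2}]'|sed -n 2,2p; python3 -c "$S"
```

```text
ee_pos: [0.5145, -0.0568, 0.1978]
[0.5 0.8 3. ] [ 0.03 -0.16 -0.01] [ 0.5145 -0.0568  0.1978] -1.21
ee_pos: [0.5149, -0.0573, 0.1976]
[0.5 0.2 6.5] [ 0.01 -0.07 -0.17] [ 0.5149 -0.0573  0.1976] -1.39
```

```bash
S='from h import *
s=robot.state();print(s["ft_force"].round(1),s["moment"].round(2),s["ee_pos"].round(4),s["qpos"][6].round(3),s["tau"][6].round(3))
R=Ro.from_quat(np.roll(s["tcp_rot"],-1)).as_matrix();print("ytool",np.arctan2(R[1,1],R[0,1]))'; python3 -c "$S";python3 -m pendant '[{"y":0.0001,"z":-0.0003,"twist":0.05},{"y":0.0001,"z":-0.0003,"twist":0.05},{"y":0.0001,"z":-0.0003,"twist":0.05}]'|sed -n 2,2p; python3 -c "$S"
```

```text
[0.5 0.2 6.5] [ 0.01 -0.07 -0.17] [ 0.5149 -0.0573  0.1976] -1.392 -0.658
ytool -1.675775914559866
ee_pos: [0.5146, -0.0575, 0.1975]
[0.4 0.6 5.3] [-0.03 -0.08 -0.17] [ 0.5146 -0.0575  0.1975] -1.437 0.078
ytool -1.7248344649571141
```

```bash
S='from h import *
s=robot.state();print(s["ft_force"].round(1),s["moment"].round(3),s["ee_pos"].round(4),s["qpos"][6].round(3),s["tau"][6].round(3))
R=Ro.from_quat(np.roll(s["tcp_rot"],-1)).as_matrix();print("ytool",np.arctan2(R[1,1],R[0,1]))'; python3 -m pendant '[{"y":0.0001,"twist":0.05},{"y":0.0001,"twist":0.05},{"y":0.0001,"twist":0.05}]'|sed -n 2,2p; python3 -c "$S";python3 -m pendant '[{"y":0.0001,"twist":0.05},{"y":0.0001,"twist":0.05},{"y":0.0001,"twist":0.05}]'|sed -n 2,2p; python3 -c "$S"
```

```text
ee_pos: [0.5146, -0.0576, 0.1976]
[0.3 0.1 5.7] [-0.006 -0.092 -0.135] [ 0.5146 -0.0576  0.1976] -1.483 0.09
ytool -1.7748786721474756
ee_pos: [0.5145, -0.0578, 0.1976]
[ 0.5 -0.6  6.2] [-0.083 -0.026 -0.09 ] [ 0.5145 -0.0578  0.1976] -1.529 0.093
ytool -1.8249493312644165
```

Run:
```python
from m import *
c=optics.capture("wrist");a=optics.capture("scene")
cv2.imwrite("pics/w5.png",np.hstack([cv2.resize(c["img"][200:440,160:480],(400,300)),cv2.resize(a["img"][200:290,270:390],(400,300))]))
```

```text
(no output)
```

View pics/w5.png

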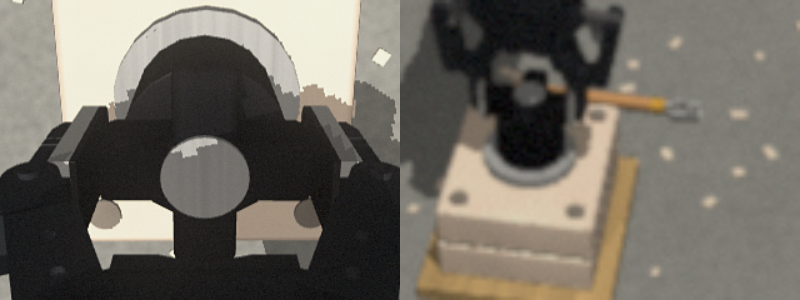

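The wrist crop shows the knob still square in the pads, with its disc at (204,178). The scene crop shows the skirt down at the washer (530,165). The steady torque looks like the thread's axial play being taken up, so I'll keep turning in small steps.

```bash
S='from h import *
s=robot.state();print(s["ft_force"].round(1),s["moment"].round(3),s["ee_pos"].round(4),s["qpos"][6].round(3))'; for i in 1 2 ; do python3 -m pendant '[{"y":0.0001,"twist":0.04},{"y":0.0002,"twist":0.08},{"y":0.0002,"twist":0.08}]'|sed -n 2,2p; python3 -c "$S"; done
```

```text
ee_pos: [0.5145, -0.0579, 0.1976]
[-0.9  0.9  6.7] [-0.097  0.015 -0.075] [ 0.5145 -0.0579  0.1976] -1.602
ee_pos: [0.5144, -0.0582, 0.1976]
[-1.3 -0.2  7.1] [-0.037  0.084 -0.099] [ 0.5144 -0.0582  0.1976] -1.674
```

```bash
S='from h import *
s=robot.state();print(s["ft_force"].round(1),s["moment"].round(3),s["ee_pos"].round(4),s["qpos"][6].round(3))'; python3 -m pendant '[{"y":0.0001,"z":-0.0004,"twist":0.04},{"y":0.0002,"z":-0.0004,"twist":0.08},{"y":0.0002,"z":-0.0004,"twist":0.08}]'|sed -n 2,2p; python3 -c "$S"; for i in 1 2 ; do python3 -m pendant '[{"y":0.0001,"twist":0.04},{"y":0.0001,"twist":0.08},{"y":0.0001,"twist":0.08}]'|sed -n 2,2p; python3 -c "$S"; done
```

```text
ee_pos: [0.5139, -0.0586, 0.1976]
[-1.3 -1.8  4.6] [-0.421  0.201 -0.122] [ 0.5139 -0.0586  0.1976] -1.751
ee_pos: [0.5138, -0.0588, 0.1975]
[-2.4 -3.3  5.6] [-0.682  0.444  0.198] [ 0.5138 -0.0588  0.1975] -1.825
ee_pos: [0.5137, -0.059, 0.1975]
[-2.7 -4.1  5.3] [-0.765  0.49   0.501] [ 0.5137 -0.059   0.1975] -1.896
```

Turning has stiffened to about 0.5 N m, so it's snug. I'll ease the side load and let go.

```bash
S='from h import *
s=robot.state();print(s["ft_force"].round(1),s["moment"].round(3),s["ee_pos"].round(4),s["qpos"][6].round(3))'; python3 -m pendant '[{"y":0.0005,"z":-0.0006},{"y":0.0005,"z":-0.0006}]'|sed -n 2,2p; python3 -c "$S"; python3 -m pendant '[{},{},{}]' 0.95|sed -n 2,6p; python3 -c "$S"
```

```text
ee_pos: [0.5136, -0.0589, 0.1976]
[ 3.7 -3.7 -6.1] [-0.894 -0.739  0.339] [ 0.5136 -0.0589  0.1976] -1.896
ee_pos: [0.5138, -0.0585, 0.1982]
tcp_rot: [-0.0, 0.946, -0.324, -0.0]
ft_force: [0.0, 0.5, -0.5]
gripper_width: 0.95
gripper_force: 0.0
[ 0.   0.5 -0.5] [-0.022 -0.001  0.026] [ 0.5138 -0.0585  0.1982] -1.895
```

```bash
python3 -m pendant '[{"z":-0.02},{"z":-0.06},{"z":-0.12},{"z":-0.12},{"z":-0.12}]'|sed -n 2,4p
python3 - <<'E'
from h import *
rel([.5,0,.2])
c=optics.capture("wrist");P=world(c);cv2.imwrite("pics/w6.png",c["img"])
k=P.reshape(-1,3);k=k[(np.hypot(k[:,0]-.512,k[:,1]+.057)<.04)]
q=k[(k[:,2]>.145)&(k[:,2]<.158)]
cc,R=cv2.minEnclosingCircle(q[:,:2].astype(np.float32));print(len(q),np.round(cc,4),R,np.median(q[:,2]))
d=q[:,:2]-np.array(cc);r=np.hypot(*d.T);a=np.arctan2(d[:,1],d[:,0]);m=r>.022
print('ang',np.angle(np.sum(np.exp(4j*a[m])))/4)
# plane fit of top
A=np.c_[q[:,:2],np.ones(len(q))];print(np.linalg.lstsq(A,q[:,2],rcond=None)[0])
w=k[(k[:,2]>.09)&(k[:,2]<.1)];print('washer z',np.median(w[:,2]))
E
```

```text
ee_pos: [0.5136, -0.0585, 0.318]
tcp_rot: [-0.0, 0.946, -0.323, -0.0]
ft_force: [0.0, 0.1, -0.5]
rel [-0.0465 -0.0378  0.118 ] ytool -2.2296 tilt [0.     0.0007] q [-0.84  0.21  1.04  1.67 -0.19  1.36 -2.  ] t 21.825
4272 [ 0.5124 -0.0577] 0.030487293377518654 0.15132138343268292
ang -0.660952789787151
[-0.00920568  0.00736018  0.15643561]
washer z 0.09526352467803012
```

View pics/w6.png

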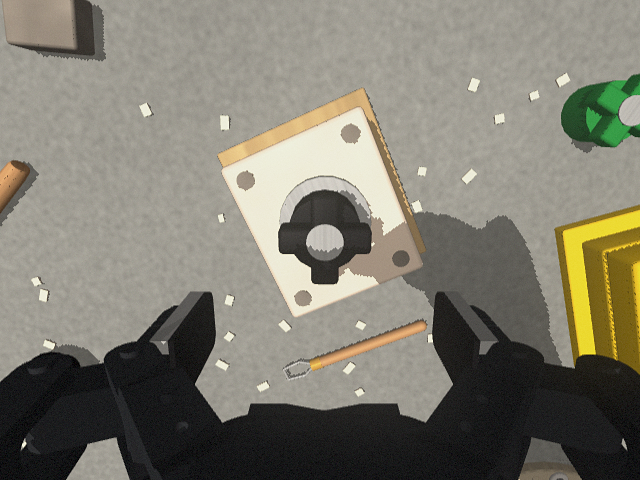

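The wrist view shows the knob at (325,240), upright and flush on the washer: its top is 56.1 mm above the washer's top. It hasn't spun back since I let go, and the gripper is clear.

```bash
python3 -c "
from bench import job
print(job.finish_job())"
```

```text
the job is handed in; nothing more can be done
None
```

The knob clicked into the thread when turned back, was screwed down snug on the washer (about 0.5 N m at the wrist sensor) and let go; I handed the job in but got no verdict, and its press on the washer (over 4 N needed) can't be measured directly.

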